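# Test a battery pack on the stores desk

### The arm

A 7-joint arm with a two-finger parallel gripper is mounted at the origin on the work surface. World frame = base frame: x ahead of the robot, y to its left, z up, the work surface at z = 0. Lengths are in m, angles in degrees, forces in N, time in s.
With the tool pointing down it reaches from about 0.425 to 0.875 m from the base axis. Payload 4.7 kg.
Tool frame: the origin (TCP) lies at the very end of the fingers, on their centre line; the grasp point (between the pads) lies 19 mm behind it; z points along the fingers, y is the line along which they close (so a half turn about z gives the same grasp; the last joint's range is limited). The gripper opens to 85 mm and grips with 20 to 120 N. Pads are 22 mm wide; open, the fingers measure 114 mm over their backs; the gripper's body (76 mm by 85 mm) begins 54 mm behind the grasp point. The pads swing forward as they close: fully open they stand 13 mm farther back than shut.
Start: joints at [67.615, 18.392, -4.016, 83.108, 1.295, 78.541, -3.26], TCP at [0.256, -0.597, 0.231] pointing down, gripper open.
Joint ranges: [-163.93, 163.93], [-17.29, 119.83], [-79.2, 71.16], [3.27, 140.29], [-89.18, 269.18], [5.43, 117.66], [-154.24, 154.24]. Speed limits (degrees/s): [147.25, 147.25, 180, 180, 180, 180, 180].

### API

Orientations are given as a 3x3 rotation matrix whose columns are the frame's x, y, z axes.
In Python, from bench import r gives the robot as it stands.
- The arm moves only by the tool move_arm, never from a script. Its argument "series" is a list of rows, each an object with "translation": the shift along the tool's x, y, z in units of 800 mm (1.0 is 800 mm), a list of three; "twist": the turn about the tool's z in units of 1.5 rad (1.0 is 1.5 rad); "hand": the opening, from 0 (shut) to 1 (fully open). A call has 1 to 20 rows; each row shifts and turns the commanded pose from where the row before left it, along the tool's axes as they then stand; what a row does not reach is not made up. A row lasts 1/10 s, in which the tool goes at most 50 mm and 8.59 degrees, less where a joint would pass 70% of its speed; a pose out of reach is approached as far as the arm can. A call with a number of a shift or a turn outside -1 to 1 is refused whole. A call with a gripper value outside its range is refused whole. The fingers move at their own pace and stop on an object; the grip force is fixed at half the most. Time passes only in rows, so rows that do not move let the fingers close. It gives the time, the measured TCP pose, the force, the opening and the grip force at its end, in the units of the state.
- r.get_state(): the state, without advancing time (a new reading comes with each control period).
- r.snapshot(name): name is "scene" or "top" or "wrist"; returns the picture (420x560x3 uint8, red, green, blue); there is no depth.
- r.get_calibration(name): a dict with "fx", "fy", "cx", "cy" (pixels), "xyz" and "rotation" of the camera in the world. Camera axes: x right, y down, z forward; pixel columns grow to the right and rows downward; lengths in m; the calibration is good to about 2 mm. A picture is of the moment at which its call begins: read the wrist's pose just before it. get_calibration takes no time and is no camera call; for the wrist camera it gives the pose at the moment of the call.
- r.hand_in(): hands the job in; it is judged then, once.
The state is a dict: "t": time; "joints": joint angles; "dq": joint speeds; "effort": joint torques, N m; "tool_pos": TCP position; "tool_rot": TCP orientation; "ft_force": force on the tool from outside, world axes, zero at the start; "torque": the same for the moment, N m; "width": finger opening in m; "gripper_force": force on a finger pad.
Only numpy, scipy, OpenCV 4.12 (cv2) and the standard library are available. Lean on these libraries where they do the work, as an engineer would, in place of code of your own. Each camera call takes 0.05 s, during which the arm holds its last target. There are 200 camera calls.

### The job

Test the cordless-tool battery pack that sits in the tester: with the closed fingers, switch on the mains block with the red rocker by pressing the rocker's raised end right over, then push the blue range key fully in so that it stays in, then press the green test button all the way down and finish while still holding it down. Leave the yellow and white keys and the black rocker untouched, press nothing out of order, and do not pick up or shift the battery pack or anything else on the desk.

Things in the scene. Friction and masses are not known exactly. Their poses are not given: they have to be found in the camera images.
- tester: Battery tester, a fixed grey console 200 mm (its x) by 360 mm (its y), 60 mm high; origin at the centre of its underside. Right part (its y below 0.06): black panel, top at z = 0.060 m, three range keys in a row at its x = +0.040 (70 mm apart, colours in any order), green button at its x = -0.045, beside it a flat meter (look only). Left part: bay with the battery pack.
- blue_key (a joint): Round latching push key on the tester's panel, its cap 30 mm across in a grey collar 42 mm across and 10 mm high. Joint value: 0 out (cap 8 mm proud of the collar), 0.006 m fully in (2 mm proud). About 3 N pushes it down; it then stays down and cannot be pulled back out. Blue: the range to select.
- blue_top (a point): Centre of the top face of the blue key, moves with it (z about 0.078 m when out).
- yellow_key (a joint): Round latching push key on the tester's panel, its cap 30 mm across in a grey collar 42 mm across and 10 mm high. Joint value: 0 out (cap 8 mm proud of the collar), 0.006 m fully in (2 mm proud). About 3 N pushes it down; it then stays down and cannot be pulled back out. Yellow: leave alone.
- yellow_top (a point): Centre of the top face of the yellow key.
- white_key (a joint): Round latching push key on the tester's panel, its cap 30 mm across in a grey collar 42 mm across and 10 mm high. Joint value: 0 out (cap 8 mm proud of the collar), 0.006 m fully in (2 mm proud). About 3 N pushes it down; it then stays down and cannot be pulled back out. White: leave alone.
- white_top (a point): Centre of the top face of the white key.
- test_button (a joint): Green round test button on the tester's panel, cap 34 mm across. Value 0 up, 0.006 m fully down. Spring: starts to move at 1.5 N, fully down at 5 N; springs back when released.
- test_button_top (a point): Centre of the top face of the green button, moves with it (z about 0.078 m when up).
- test_button_base: Steel collar of the green button, 50 mm across, 12 mm high, fixed on the tester (it carries the button); origin at the centre of its underside. The cap stands 10 mm above the collar when up, 4 mm when down.
- red_block: White mains outlet block with the red rocker, 130 mm (its x) by 76 mm (its y), 42 mm high, fixed; origin at the centre of its underside. The round socket is on its -x half, the rocker on its +x half.
- red_rocker (a joint): Red V-shaped rocker, two wings 28 mm long, 32 mm wide; pivot along the block's y, 28 mm towards its +x, 52 mm high. Value 0 off: +x wing (white dot) raised by 0.4 rad, -x wing level. 0.4 rad on: +x wing level at z = 0.052 m, -x wing raised. About 3 N on the raised end moves it; stays where left (friction, no spring). May start up to 0.05.
- red_rocker_on (a point): Point to press: on the top face of the red rocker's +x wing (the one with the white dot), 17 mm from the pivot; moves with it (z about 0.059 m off, 0.052 m on).
- black_block: A second outlet block, the same but with a black rocker: leave alone. The two blocks may stand in either place.
- black_rocker (a joint): Black rocker, same make as the red one; leave it off (it starts at 0 to 0.05).
- pack: Battery pack, black with orange top, 120 x 76 x 57 mm, loose in the tester's bay; origin at the centre of its underside. Top at z = 0.113 m.
- collar: Loose steel ring, 40 mm across, 14 mm high, lying on the tester's panel between the green button and the pack; origin at the centre of its underside.
- coupling: Dark steel pipe coupling, 60 mm across, 45 mm high, on the desk; origin at its underside.
- mug: White mug, 80 mm across, 90 mm high; origin at its underside.
- screwdriver: Screwdriver with yellow handle lying on the desk to the left of the tester.

How it is judged:
By the outcome, as a careful person would: the job done as asked, in the order asked, and still so for the second after the job is handed in, while the arm keeps its last pose, push and grip.
It also fails if it takes over 38 s, if anything falls off the work surface, if the arm or the gripper's body presses on something with over 40 N, if the wrist force passes 120 N, or if a joint passes its speed limit or range.

## Working session

There is one attempt and no reset: what is moved stays moved. The work goes in short steps, Python scripts to look and compute and a tool call to move; the robot and the scene stay as the last step left them, time stands still between calls to the robot, and variables do not carry over. Pictures are saved under pics/ and viewed, at most 10 in all, crops included, and the job is handed in when it is done.

Besides the shell and the picture viewer there is one more tool, called as a command line: name --argument value ..., lists and objects as JSON in quotes. move_arm: Moves the arm, as the interface text tells. Its arguments: {"type":"object","properties":{"series":{"type":"array"}},"required":["series"]}

```bash
mkdir -p pics; python3 - <<'E'
from bench import r
import cv2
for n in("scene","top"):
    cv2.imwrite(f"pics/{n}0.png",cv2.resize(r.snapshot(n)[:,:,::-1],(800,600),interpolation=cv2.INTER_CUBIC))
    print(r.get_calibration(n))
s=r.get_state();print(s['t'],s['tool_pos'],s['tool_rot'],s['width'],s['ft_force'])
E
```

```text
{'fx': 431.0529550533868, 'fy': 431.0529550533868, 'cx': 284.7018164989982, 'cy': 217.40752303747004, 'xyz': array([0.90595821, 0.51117242, 0.88555994]), 'rotation': array([[-0.82812021,  0.4481775 , -0.33668064],
       [ 0.56042824,  0.64941643, -0.51398297],
       [-0.01170966, -0.61432503, -0.78896619]])}
{'fx': 460.32111181781073, 'fy': 460.32111181781073, 'cx': 272.5018526493758, 'cy': 205.86859429327194, 'xyz': array([ 0.34450981, -0.02275206,  1.3913725 ]), 'rotation': array([[ 0.02182534, -0.99048699,  0.13586453],
       [-0.99974639, -0.02086808,  0.00846603],
       [-0.00555026, -0.13601484, -0.99069125]])}
0.1 [ 0.25574659 -0.59704935  0.23032532] [[ 9.19180527e-01  3.93835753e-01 -7.47208206e-04]
 [ 3.93836455e-01 -9.19179218e-01  1.55317545e-03]
 [-7.51222303e-05 -1.72192646e-03 -9.99998515e-01]] 0.08576403041845466 [ 0.55311832  0.44637665 -0.56878945]
```

View pics/top0.png

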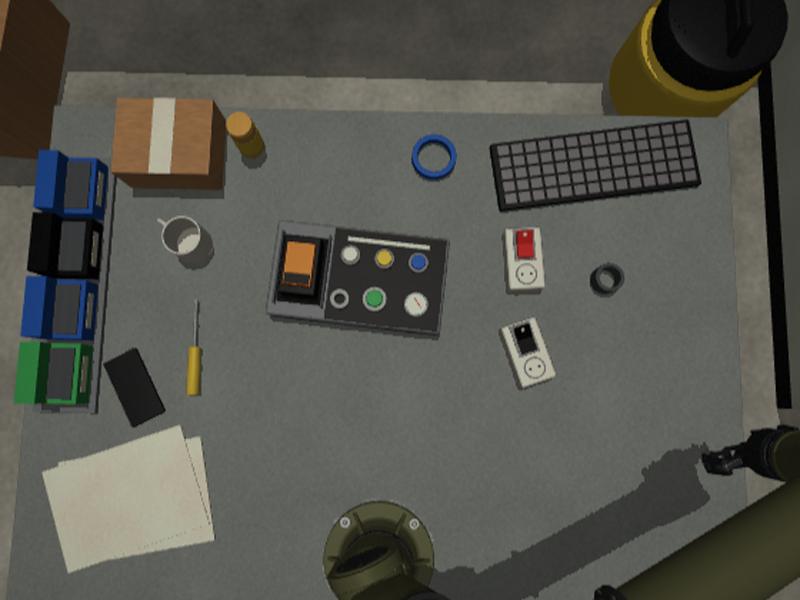

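View pics/scene0.png

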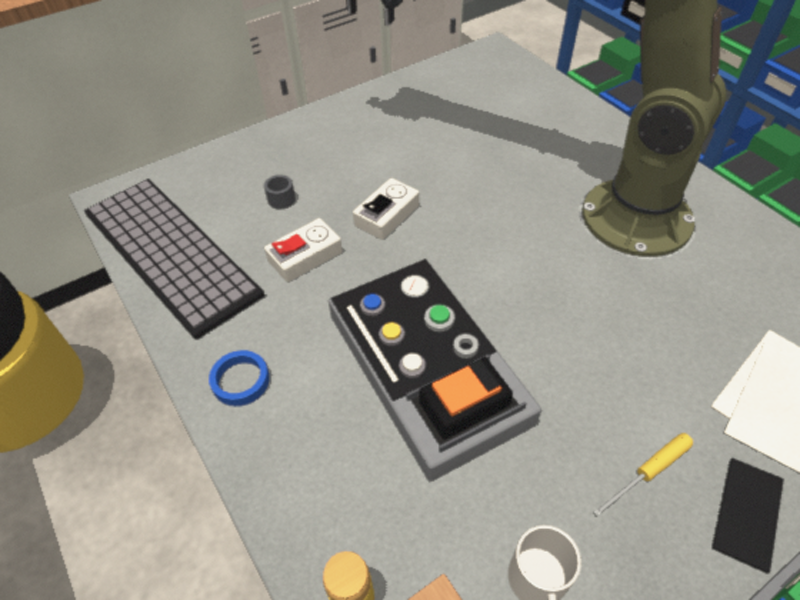

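Top view: red block at (524,258) with its rocker toward the far end, keys white/yellow/blue at (350,254), (384,258) and (418,262), and the green button at (374,298). The scene view agrees with this. Next I'll enlarge both and measure.

```bash
cat >h.py <<'E'
from bench import r
import cv2,numpy as np
def ray(cal,u,v,z):
    d=cal['rotation']@np.array([(u-cal['cx'])/cal['fx'],(v-cal['cy'])/cal['fy'],1]);o=np.array(cal['xyz'])
    return (o+d*(z-o[2])/d[2])[:2]
E
python3 - <<'E'
from h import *
rng={'red':((0,150,60),(8,255,255)),'blue':((105,120,60),(125,255,255)),'green':((60,100,50),(85,255,255)),'yellow':((20,130,80),(30,255,255))}
box={'top':(280,400,155,220),'scene':(185,325,150,270)}
ims=[]
for n,(a,b,c,d) in box.items():
    im=r.snapshot(n)[:,:,::-1];cal=r.get_calibration(n)
    cr=np.ascontiguousarray(im[c:d,a:b]);hsv=cv2.cvtColor(cr,cv2.COLOR_BGR2HSV)
    for k,(lo,hi) in rng.items():
        N,L,S,C=cv2.connectedComponentsWithStats(cv2.inRange(hsv,lo,hi))
        if N<2: print(n,k,'none');continue
        i=1+S[1:,4].argmax();u,v=C[i]+(a,c)
        print(n,k,S[i],np.round((u,v),1),'z.076',ray(cal,u,v,.076).round(4),'z.054',ray(cal,u,v,.054).round(4))
box={'top':(345,391,155,210),'scene':(180,245,150,200)}
for n,(a,b,c,d) in box.items():
    im=r.snapshot(n)[c:d,a:b,::-1]
    ims.append(cv2.resize(im,(400,int(400*(d-c)/(b-a))),interpolation=cv2.INTER_CUBIC))
H=max(i.shape[0] for i in ims)
cv2.imwrite('pics/c1.png',np.hstack([cv2.copyMakeBorder(i,0,H-i.shape[0],0,0,0) for i in ims]))
E
```

```text
top red [ 82   6  12  20 196] [367.2 170.5] z.076 [ 0.6346 -0.2849] z.054 [ 0.6395 -0.2893]
top blue [ 8 24 10 10 80] [292.5 183.1] z.076 [ 0.5928 -0.0681] z.054 [ 0.5969 -0.0689]
top green none
top yellow none
scene red [  6  14  23  14 161] [202.5 171.1] z.076 [ 0.6512 -0.2645] z.054 [ 0.6443 -0.2856]
scene blue [ 70  55  11  11 100] [260.  210.4] z.076 [ 0.5976 -0.0679] z.054 [ 0.5892 -0.0837]
scene green [116  64  13  12 124] [307.2 219.4] z.076 [0.5199 0.019 ] z.054 [0.5094 0.0056]
scene yellow [ 83  75  12  12 117] [273.7 230.8] z.076 [0.6037 0.0018] z.054 [ 0.5954 -0.012 ]
```

View pics/c1.png

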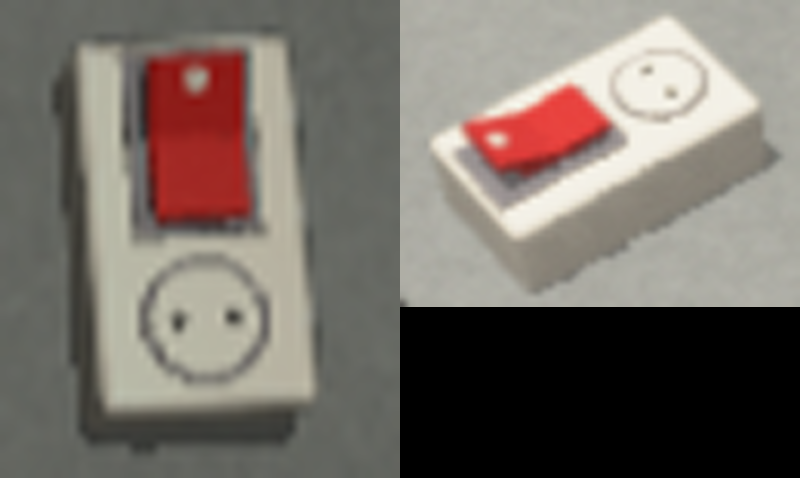

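```bash
python3 - <<'E'
from h import *
c=r.get_calibration('top');s=8.696
P=lambda x,y,z:ray(c,345+x/s-.5,155+y/s-.5,z)
a,b=P(183,40,.042),P(210,408,.042);d=a-b;print(a,b,np.linalg.norm(d),np.degrees(np.arctan2(d[1],d[0])),'ctr',(a+b)/2)
u=d/np.linalg.norm(d);print('pivot from block',(a+b)/2+.028*u,'from V',P(198,134,.052))
c2=r.get_calibration('scene');s2=400/65
print('scene V',ray(c2,180+140/s2-.5,150+115/s2-.5,.052))
im=r.snapshot('top')[195:225,250:280,::-1];hsv=cv2.cvtColor(np.ascontiguousarray(im),cv2.COLOR_BGR2HSV)
m=cv2.moments(cv2.inRange(hsv,(60,100,50),(85,255,255)),True);print('green',ray(c,250+m['m10']/m['m00'],195+m['m01']/m['m00'],.076))
E
```

```text
[ 0.67690147 -0.28695378] [ 0.54884884 -0.29540823] 0.12833142731353375 3.777371214311187 ctr [ 0.61287515 -0.291181  ]
pivot from block [ 0.64081433 -0.28933637] from V [ 0.64171939 -0.28991929]
scene V [ 0.63904709 -0.29767588]
green [0.51578514 0.01938145]
```

move_arm --series '[{"translation":[0.044,-0.011,0],"twist":0,"hand":0},{"translation":[0.044,-0.011,0],"twist":0,"hand":0},{"translation":[0.044,-0.011,0],"twist":0,"hand":0},{"translation":[0.044,-0.011,0],"twist":0,"hand":0},{"translation":[0.044,-0.011,0],"twist":0,"hand":0},{"translation":[0.044,-0.011,0],"twist":0,"hand":0},{"translation":[0.044,-0.011,0],"twist":0,"hand":0},{"translation":[0.044,-0.011,0],"twist":0,"hand":0},{"translation":[0.044,-0.011,0],"twist":0,"hand":0},{"translation":[0.044,-0.011,0],"twist":0,"hand":0},{"translation":[0.044,-0.011,0],"twist":0,"hand":0},{"translation":[0.044,-0.011,0],"twist":0,"hand":0},{"translation":[0.044,-0.011,0],"twist":0,"hand":0},{"translation":[0.044,-0.011,0],"twist":0,"hand":0},{"translation":[0,0,0.01],"twist":0.075,"hand":0},{"translation":[0,0,0.01],"twist":0.075,"hand":0},{"translation":[0,0,0.01],"twist":0.075,"hand":0},{"translation":[0,0,0],"twist":0,"hand":0},{"translation":[0,0,0],"twist":0,"hand":0}]'

```text
t: 2.25
tool_pos: [0.6603, -0.2902, 0.2073]
tool_rot: [[0.998, 0.07, -0.0], [0.07, -0.998, -0.0], [-0.0, 0.0, -1.0]]
ft_force: [1.3, 0.4, -0.3]
width: 0.0001
gripper_force: 0.0
```

```bash
python3 - <<'E'
from h import *
c=r.get_calibration('wrist');im=r.snapshot('wrist')
cv2.imwrite('pics/w1.png',cv2.resize(im[:,:,::-1],(800,600),interpolation=cv2.INTER_CUBIC))
s=r.get_state();print(s['t'],s['tool_pos'],s['tool_rot'].round(4) if hasattr(s['tool_rot'],'round') else s['tool_rot'],s['width'],s['ft_force']);print(c)
E
```

```text
2.3 [ 0.66055519 -0.29024379  0.20773498] [[ 9.976e-01  6.950e-02  4.000e-04]
 [ 6.950e-02 -9.976e-01 -3.000e-04]
 [ 4.000e-04  3.000e-04 -1.000e+00]] -3.878832211563936e-05 [-0.55404109 -0.89816634 -0.64088713]
{'fx': 325.48301596574527, 'fy': 325.48301596574527, 'cx': 278.1341505254345, 'cy': 201.236267136753, 'xyz': array([ 0.74369793, -0.28454062,  0.35042135]), 'rotation': array([[ 6.95837956e-02, -9.44440468e-01, -3.21232468e-01],
       [-9.97575986e-01, -6.57168249e-02, -2.28790529e-02],
       [ 4.97525586e-04,  3.22045807e-01, -9.46723957e-01]])}
```

View pics/w1.png

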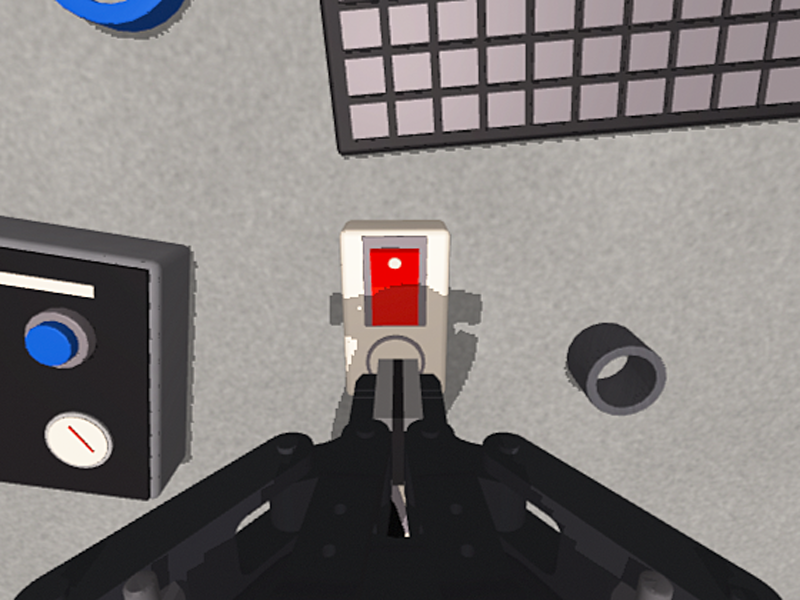

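The wrist view shows the rocker from (395,250) to (395,325), the block's far edge at y≈232, and the blue cap centre at (51,344). The fingers line up with the rocker.

```bash
python3 - <<'E'
from h import *
c=r.get_calibration('wrist');P=lambda x,y,z:ray(c,x*.7-.15,y*.7-.15,z).round(4)
print('near edge',P(395,325,.052),'far edge off',P(395,249,.063),'blk far',P(395,232,.042),'blue',P(50,344,.078),'dot',P(395,263,.06),'pad',P(397,417,.2077))
E
```

```text
near edge [ 0.6151 -0.292 ] far edge off [ 0.6721 -0.2882] blk far [ 0.6787 -0.2877] blue [ 0.5976 -0.0699] dot [ 0.6621 -0.2889] pad [ 0.6464 -0.2913]
```

move_arm --series '[{"translation":[0.003,-0.001,0.038],"twist":0,"hand":0},{"translation":[0,0,0.038],"twist":0,"hand":0},{"translation":[0,0,0.038],"twist":0,"hand":0},{"translation":[0,0,0.038],"twist":0,"hand":0},{"translation":[0,0,0.01],"twist":0,"hand":0},{"translation":[0,0,0.008],"twist":0,"hand":0},{"translation":[0,0,0.005],"twist":0,"hand":0},{"translation":[0,0,0.005],"twist":0,"hand":0},{"translation":[0,0,0.005],"twist":0,"hand":0},{"translation":[0,0,0.003],"twist":0,"hand":0},{"translation":[0,0,0],"twist":0,"hand":0}]'

```text
t: 3.4
tool_pos: [0.6638, -0.2893, 0.0579]
tool_rot: [[0.998, 0.068, 0.002], [0.068, -0.998, -0.001], [0.002, 0.001, -1.0]]
ft_force: [1.4, -0.7, 2.8]
width: -0.0001
gripper_force: 1.1
```

move_arm --series '[{"translation":[0,0,0.003],"twist":0,"hand":0},{"translation":[0,0,0.003],"twist":0,"hand":0},{"translation":[0,0,0.002],"twist":0,"hand":0},{"translation":[0,0,0],"twist":0,"hand":0}]'

```text
t: 3.8
tool_pos: [0.6633, -0.2893, 0.0521]
tool_rot: [[0.998, 0.067, 0.001], [0.067, -0.998, -0.001], [0.001, 0.001, -1.0]]
ft_force: [0.2, 1.5, 8.4]
width: -0.0003
gripper_force: 4.1
```

move_arm --series '[{"translation":[0,0,0.002],"twist":0,"hand":0},{"translation":[0,0,0],"twist":0,"hand":0}]'

```text
t: 4.0
tool_pos: [0.6634, -0.2893, 0.052]
tool_rot: [[0.998, 0.067, 0.001], [0.067, -0.998, -0.001], [0.001, 0.001, -1.0]]
ft_force: [-2.8, 1.1, 13.8]
width: 0.0
gripper_force: 7.2
```

move_arm --series '[{"translation":[0,0,-0.03],"twist":0,"hand":0},{"translation":[0,0,-0.05],"twist":0,"hand":0},{"translation":[0,0,-0.05],"twist":0,"hand":0},{"translation":[-0.05,0,-0.04],"twist":0,"hand":0},{"translation":[-0.05,0,-0.02],"twist":0,"hand":0},{"translation":[0,0,0],"twist":0,"hand":0}]'

```text
t: 4.6
tool_pos: [0.5795, -0.2977, 0.2028]
tool_rot: [[0.998, 0.062, -0.001], [0.062, -0.998, -0.004], [-0.002, 0.004, -1.0]]
ft_force: [-0.7, 0.2, 0.4]
width: -0.0001
gripper_force: 0.0
```

```bash
python3 - <<'E'
from h import *
c=r.get_calibration('wrist');im=r.snapshot('wrist')
cv2.imwrite('pics/w2.png',cv2.resize(im[:,:,::-1],(800,600),interpolation=cv2.INTER_CUBIC));print(c['xyz'],c['rotation'].tolist())
E
```

```text
[ 0.66298667 -0.29221797  0.34584887] [[0.061802727804665426, -0.9445736864666912, -0.32242979649936954], [-0.9980797140161828, -0.05714201375229776, -0.023909720485703608], [0.004160204955851681, 0.3232883250274508, -0.9462913671780315]]
```

View pics/w2.png

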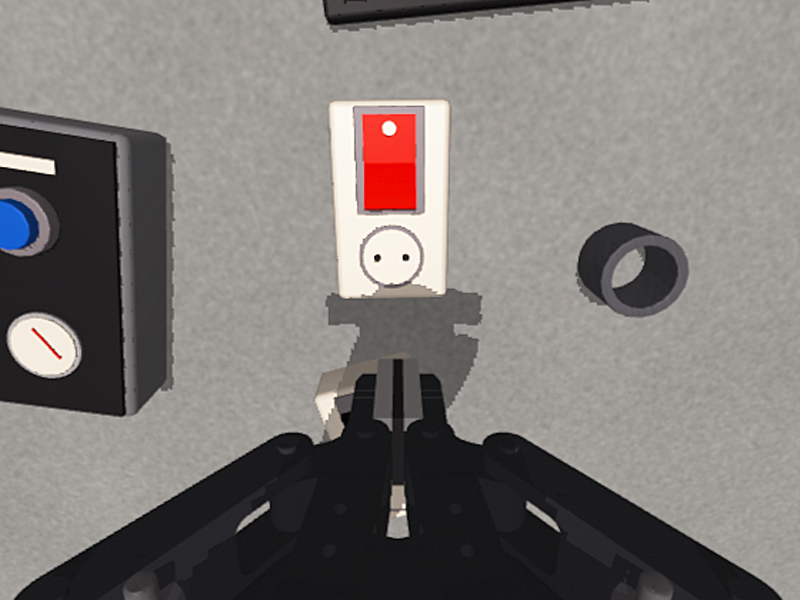

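The dotted wing is now level, with a hard stop felt at z = 0.052, so the red rocker is on. Moving over to the tester.

move_arm --series '[{"translation":[-0.0076,-0.0484,0],"twist":0,"hand":0},{"translation":[-0.0076,-0.0484,0],"twist":0,"hand":0},{"translation":[-0.0076,-0.0484,0],"twist":0,"hand":0},{"translation":[-0.0076,-0.0484,0],"twist":0,"hand":0},{"translation":[-0.0076,-0.0484,0],"twist":0,"hand":0},{"translation":[-0.0076,-0.0484,0],"twist":0,"hand":0},{"translation":[-0.0076,-0.0484,0],"twist":0,"hand":0},{"translation":[0,0,0],"twist":0,"hand":0},{"translation":[0,0,0],"twist":0,"hand":0}]'

```text
t: 5.55
tool_pos: [0.5229, -0.0256, 0.1991]
tool_rot: [[0.998, 0.071, -0.002], [0.071, -0.998, 0.0], [-0.002, -0.0, -1.0]]
ft_force: [0.4, -0.9, -1.0]
width: -0.0001
gripper_force: 0.0
```

```bash
python3 - <<'E'
from h import *
c=r.get_calibration('wrist');im=r.snapshot('wrist')
cv2.imwrite('pics/w3.png',cv2.resize(im[:,:,::-1],(800,600),interpolation=cv2.INTER_CUBIC));print(r.get_state()['t'])
E
```

```text
5.6
```

View pics/w3.png

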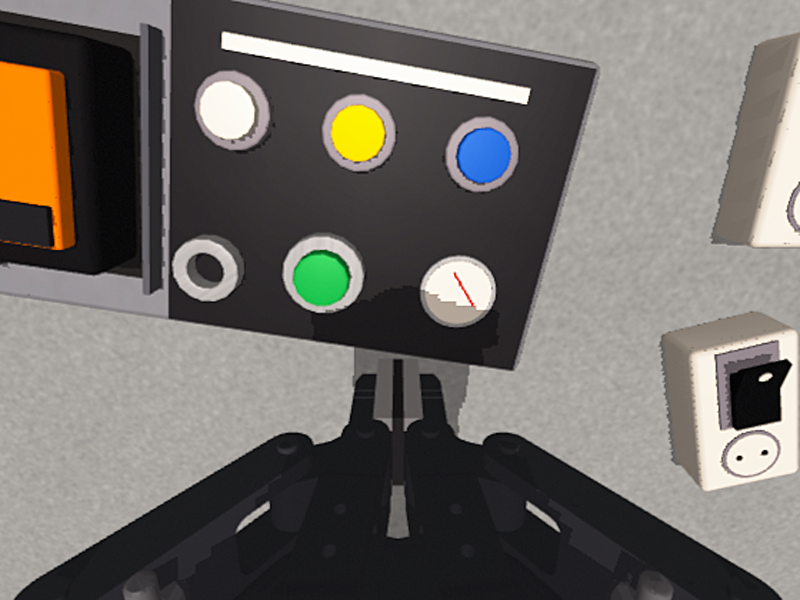

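The wrist view shows the blue cap at (485,156), the yellow at (358,132), the white at (226,109) and the green at (321,279).

```bash
python3 - <<'E'
from h import *
c=r.get_calibration('wrist');P=lambda x,y,z:ray(c,x*.7-.15,y*.7-.15,z)
s=r.get_state();R=np.array(s['tool_rot']);p=np.array(s['tool_pos'])
for n,x,y in(('blue',485,156),('yel',358,132),('green',321,279)):
    q=P(x,y,.078);print(n,q.round(4),'units',(R.T@(np.append(q,.085)-p)/.8).round(4))
E
```

```text
blue [ 0.5958 -0.0705] units [0.0873 0.0602 0.1425]
yel [ 0.6036 -0.0007] units [ 0.1029 -0.0262  0.1425]
green [0.519 0.018] units [-0.0011 -0.0567  0.1426]
```

move_arm --series '[{"translation":[0.029,0.02,0],"twist":0,"hand":0},{"translation":[0.029,0.02,0],"twist":0,"hand":0},{"translation":[0.029,0.02,0],"twist":0,"hand":0},{"translation":[0,0,0.035],"twist":0,"hand":0},{"translation":[0,0,0.035],"twist":0,"hand":0},{"translation":[0,0,0.035],"twist":0,"hand":0},{"translation":[0,0,0.025],"twist":0,"hand":0},{"translation":[0,0,0.01],"twist":0,"hand":0},{"translation":[0,0,0],"twist":0,"hand":0},{"translation":[0,0,0],"twist":0,"hand":0}]'

```text
t: 6.6
tool_pos: [0.5966, -0.0709, 0.0888]
tool_rot: [[0.998, 0.066, 0.001], [0.066, -0.998, -0.0], [0.001, 0.0, -1.0]]
ft_force: [0.6, -0.2, -0.3]
width: -0.0002
gripper_force: 0.0
```

move_arm --series '[{"translation":[0,0,0.007],"twist":0,"hand":0},{"translation":[0,0,0.005],"twist":0,"hand":0},{"translation":[0,0,0.003],"twist":0,"hand":0},{"translation":[0,0,0.003],"twist":0,"hand":0},{"translation":[0,0,0.003],"twist":0,"hand":0},{"translation":[0,0,0.001],"twist":0,"hand":0},{"translation":[0,0,0],"twist":0,"hand":0}]'

```text
t: 7.3
tool_pos: [0.5964, -0.0703, 0.072]
tool_rot: [[0.998, 0.067, 0.001], [0.067, -0.998, -0.001], [0.001, 0.001, -1.0]]
ft_force: [-2.6, 0.9, 8.8]
width: 0.0001
gripper_force: 4.3
```

move_arm --series '[{"translation":[0,0,0.002],"twist":0,"hand":0},{"translation":[0,0,0],"twist":0,"hand":0}]'

```text
t: 7.5
tool_pos: [0.5964, -0.0703, 0.0718]
tool_rot: [[0.998, 0.067, 0.001], [0.067, -0.998, -0.001], [0.001, 0.001, -1.0]]
ft_force: [-6.6, 0.5, 15.7]
width: -0.0001
gripper_force: 8.3
```

move_arm --series '[{"translation":[0,0,-0.02],"twist":0,"hand":0},{"translation":[0,0,-0.05],"twist":0,"hand":0},{"translation":[0,0,-0.05],"twist":0,"hand":0},{"translation":[-0.03,-0.039,0],"twist":0,"hand":0},{"translation":[-0.03,-0.039,0],"twist":0,"hand":0},{"translation":[-0.03,-0.039,0],"twist":0,"hand":0},{"translation":[0,0,0],"twist":0,"hand":0},{"translation":[0,0,0],"twist":0,"hand":0}]'

```text
t: 8.3
tool_pos: [0.5176, 0.0189, 0.1654]
tool_rot: [[0.998, 0.069, 0.001], [0.069, -0.998, -0.001], [0.001, 0.001, -1.0]]
ft_force: [0.5, -0.2, 0.4]
width: -0.0002
gripper_force: 0.0
```

```bash
python3 - <<'E'
from h import *
im=r.snapshot('wrist')
cv2.imwrite('pics/w4.png',cv2.resize(im[:,:,::-1],(800,600),interpolation=cv2.INTER_CUBIC));s=r.get_state();print(s['t'],s['tool_pos'])
E
```

```text
8.35 [0.5181154  0.01786007 0.16529015]
```

View pics/w4.png

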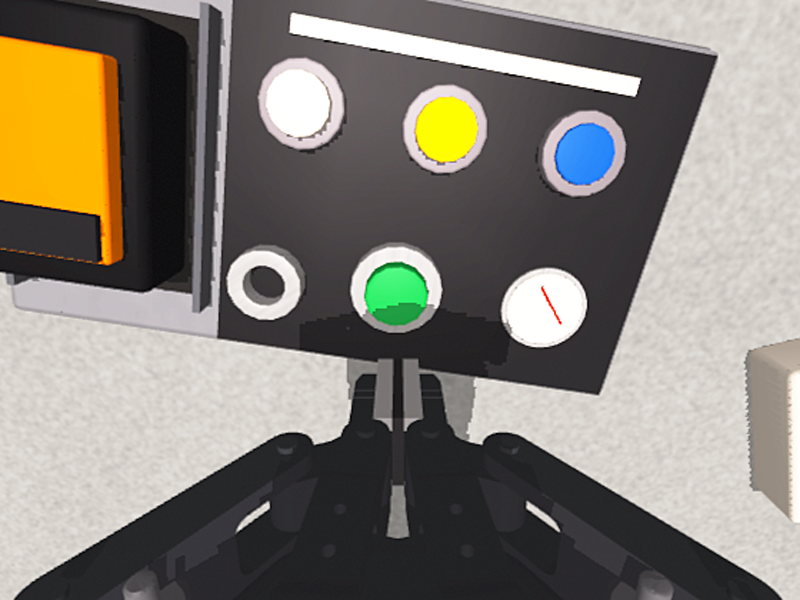

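Blue at (585,154) now sits down inside its collar, and the fingers line up with green at (397,293). Descending onto green.

move_arm --series '[{"translation":[0.001,0,0.035],"twist":0,"hand":0},{"translation":[0,0,0.035],"twist":0,"hand":0},{"translation":[0,0,0.02],"twist":0,"hand":0},{"translation":[0,0,0.006],"twist":0,"hand":0},{"translation":[0,0,0],"twist":0,"hand":0},{"translation":[0,0,0.007],"twist":0,"hand":0},{"translation":[0,0,0.005],"twist":0,"hand":0},{"translation":[0,0,0.003],"twist":0,"hand":0},{"translation":[0,0,0.003],"twist":0,"hand":0},{"translation":[0,0,0.002],"twist":0,"hand":0},{"translation":[0,0,0.001],"twist":0,"hand":0},{"translation":[0,0,0],"twist":0,"hand":0}]'

```text
t: 9.55
tool_pos: [0.5201, 0.0181, 0.0757]
tool_rot: [[0.998, 0.067, 0.003], [0.067, -0.998, -0.002], [0.003, 0.002, -1.0]]
ft_force: [-8.4, -1.4, 26.3]
width: -0.0005
gripper_force: 13.2
```

move_arm --series '[{"translation":[0,0,-0.002],"twist":0,"hand":0},{"translation":[0,0,0],"twist":0,"hand":0},{"translation":[0,0,0],"twist":0,"hand":0},{"translation":[0,0,0],"twist":0,"hand":0}]'

```text
t: 9.95
tool_pos: [0.52, 0.0181, 0.0759]
tool_rot: [[0.998, 0.067, 0.003], [0.067, -0.998, -0.001], [0.003, 0.002, -1.0]]
ft_force: [-3.6, -0.9, 16.7]
width: -0.0001
gripper_force: 8.2
```

```bash
python3 - <<'E'
from h import *
a=r.snapshot('wrist')[:,:,::-1];b=r.snapshot('scene')[190:270,220:340,::-1]
b=cv2.resize(b,(450,300),interpolation=cv2.INTER_CUBIC);a=cv2.resize(a,(350,262))
cv2.imwrite('pics/f.png',np.hstack([cv2.copyMakeBorder(a,0,38,0,0,0),b]));s=r.get_state();print(s['t'],s['tool_pos'],s['ft_force'])
E
```

```text
10.05 [0.52000419 0.01809933 0.07590071] [-2.92999716 -1.26248033 16.35835599]
```

View pics/f.png

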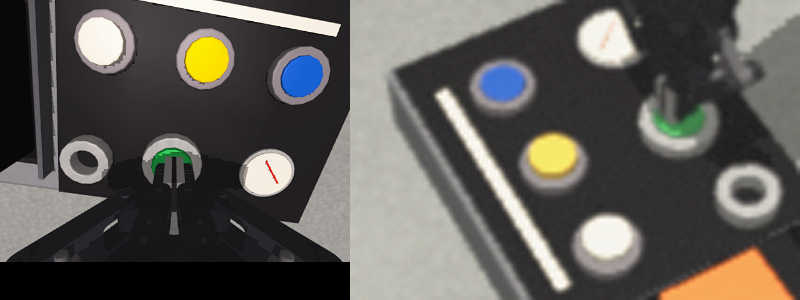

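The picture shows the fingertips centred on the green cap, against a hard stop at about 16 N. Blue is in, while yellow and white still stand proud and the ring hasn't moved.

```bash
python3 -c "
from bench import r
print(r.hand_in())"
```

```text
the job is handed in; nothing more can be done
None
```

I handed in the job at about 10 s: red rocker pressed right over, then blue key pushed fully in, and green test button still held down at about 16 N; nothing else was pressed or moved that I could see.

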